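# Sweep the silver offcuts off the filing board into the scrap tray

### The arm

A 6-joint arm with a two-finger parallel gripper is mounted at the origin on the work surface. World frame = base frame: x ahead of the robot, y to its left, z up, the work surface at z = 0. Lengths are in m, angles in rad, forces in N, time in s.
With the tool pointing down it reaches from about 0.4 to 0.825 m from the base axis. Payload 7 kg.
Tool frame: the origin (TCP) lies at the very end of the fingers, on their centre line; the grasp point (between the pads) lies 19 mm behind it; z points along the fingers, x is the direction in which the jaws open and shut, and the axes are right-handed (so a half turn about z gives the same grasp; the last joint's range is limited). The gripper opens to 88 mm and grips with 3 to 60 N. Pads are 19 mm wide; open, the fingers measure 130 mm over their backs; the gripper's body (78 mm by 193 mm) begins 47 mm behind the grasp point.
Start: joints at [1.486, 0.359, 0.012, 0, -1.224, -0.288], TCP at [0.246, 0.629, 0.227] pointing down, gripper open.
Joint ranges: [-3.07, 3.07], [-1.43, 2.12], [-1.02, 1.25], [-3.03, 1.67], [-3.05, -0], [-3.03, 3.03]. Speed limits (rad/s): [2.39, 2.39, 3.01, 3.14, 3.14, 3.14].

### API

Orientations are given as [roll, pitch, yaw] about the fixed x, y, z axes, in that order (R = Rz(yaw) Ry(pitch) Rx(roll)).
In Python, from station import telemetry, grab_frame, arm, regions_of, pinpoint gives the robot as it stands. The module is installed in compiled form; this text tells all that it offers.
- The arm moves only by the shell command python3 -m inch 'ROWS' [FORCE]. ROWS is text: rows parted by semicolons, each of 7 numbers parted by spaces: the opening, from 0 (shut) to 1 (fully open), then the shift along the world's x, y, z in cm, then the turn, a rotation vector about the world's x, y, z in degrees. A call has 1 to 12 rows; each row is the pose to reach, as a shift and turn from the pose measured when the call began; what a row does not reach only later rows make up. A row lasts 1/8 s, in which the tool goes at most 62.5 mm and 10.7 degrees, less where a joint would pass 70% of its speed; a pose out of reach is approached as far as the arm can. A call with a gripper value outside its range is refused whole. The fingers move at their own pace and stop on an object; FORCE is the grip in N (left out, the last holds). Time passes only in rows, so rows that repeat a pose let the fingers close. It gives the time, the measured TCP pose, the force and the opening at its end, in the units of the state.
- telemetry.get_state(): the state, without advancing time (a new reading comes with each control period).
- grab_frame(name): name is "scene" or "top" or "wrist"; returns a dict with "pixels" (480x640x3 uint8, red, green, blue), "fx", "fy", "cx", "cy" (pixels), "R" (3x3) and "t" (3): a world point X has camera coordinates R X + t. Camera axes: x right, y down, z forward; pixel columns grow to the right and rows downward; lengths in m; the calibration is good to about 2 mm. A picture is of the moment at which its call begins. There is no depth.
- arm.job_done(): hands the job in, once; it reports no verdict.
Trained networks look in the newest picture that a camera, given by its name, has taken for a name from the list of things; names that differ only in an ending like _2 or _b are one class to them, and where a whole thing is asked for, a point or a joint stands for the part that bears it (a point fixed in the world has none). Each returns a list of dicts, best first, with "p" (0 to 1); they miss things now and then, are a little off and sometimes report something else, mostly with a low value. They report only what shows in the picture. A call takes as long as a camera call.
- regions_of(camera, name): "pixels" (480x640 bool, what is visible of it) and "bbox" ([left, top, right, bottom] in pixels, round what is visible of it).
- pinpoint(camera, name): "location" ([column, row] in pixels: a listed point, or the origin of a listed thing).
The state is a dict: "t": time; "q": joint angles; "qd": joint speeds; "joint_efforts": joint torques, N m; "eef_pos": TCP position; "ee_rot": TCP orientation; "force": force on the tool from outside, world axes, zero at the start; "moment": the same for the moment, N m; "width": finger opening in m.
Only numpy, scipy, OpenCV 4.12 (cv2) and the standard library are available. Lean on these libraries where they do the work, as an engineer would, in place of code of your own. Each camera call takes 0.05 s, during which the arm holds its last target. There are 200 camera calls.

### The job

With your closed fingertips, sweep all four silver offcuts (the button, the stub, the bar end and the plate corner) across the filing board and off its open end, so that they drop into the scrap tray tucked under that end. Push them along lightly, never pinching or lifting one. Leave the finished ring, the tin and the upright punch on the board, the tray, and the tools beside the board where they are.

Things in the scene. Friction and masses are not known exactly. Their poses are not given: they have to be found in the camera images.
- board: Beech filing board, fixed: 300 mm (x) by 300 mm (y), flat top 48 mm above the bench. Origin: centre of its underside, z up. Along both sides, x = +-142 to +-150 mm, a rim stands 8 mm above the top; the ends at y = +-150 mm are open and overhang the plinth by 25 mm. The scrap tray is at one open end, the tool rack at the other
- tray: Scrap tray, dark sheet steel, loose, 0.6 kg, on the bench: 290 mm (x) by 140 mm (y) by 26 mm high, open top, walls and floor 3 mm. Origin: centre of its underside. Axes parallel to the board's, centre 205 mm from the board's centre along its +y or -y: one long wall is tucked 15 mm under the board's overhanging end. Its rim is 22 mm below the board's top
- rack_top (a point): Middle of the wooden top, 34 mm high, of the fixed tool rack at the board's other end: block 240 mm by 64 mm in plan, long side parallel to the board's end and 23 mm from it, with handles standing up to 94 mm above the bench
- offcut_button: Silver metal, loose on the board; pushed, it slides flat on the wood. Casting button: round, 30 mm across, 16 mm high with a sloping top, vertical side 8 mm high; 85 g. Origin: centre of its underside
- offcut_stub: Silver metal, loose on the board; pushed, it slides flat on the wood. Sprue stub: round, 25 mm across, 17 mm high with a sloping top, vertical side 10 mm high; 70 g. Origin: centre of its underside
- offcut_bar: Silver metal, loose on the board; pushed, it slides flat on the wood. Bar end: 38 mm (x) by 13 mm (y) by 13 mm high; 65 g. Origin: centre of its underside; z up at the start
- offcut_plate: Silver metal, loose on the board; pushed, it slides flat on the wood. Plate corner: 30 mm (x) by 26 mm (y) by 8 mm thick; 62 g. Origin: centre of its underside; z up at the start
- ring: Finished silver finger ring lying flat on the board, 25 mm across outside, 19.6 mm hole, 8 mm high, 14 g; it stays. Origin: centre of its underside
- tin: Round aluminium polish tin standing on the board, 42 mm across, 25 mm high, 70 g; it stays. Origin: centre of its underside
- punch: Steel punch standing upright on the board, 17 mm across, 56 mm high with a waist below its head, 80 g; it stays. Origin: centre of its foot
- hammer: Hammer lying on the bench beside the board, well away from the work; stays
- pliers: Pliers lying on the bench on the other side of the board, well away from the work; stay
- jar: Small glass jar, 52 mm across and 62 mm high, on the bench near the pliers; stays

How it is judged:
At the end, for the whole second after the job is handed in: All four offcuts lie at rest inside the scrap tray (centre within its walls and less than 42 mm above the bench, so one may lie on another); ring, tin and punch within 15 mm of where they stood, punch upright; tray within 20 mm, hammer, pliers and jar within 30 mm of where they were (x of offcut_button in the frame of tray between -0.142 and 0.142 m and y of offcut_button in the frame of tray between -0.067 and 0.067 m and z of offcut_button in the frame of tray between 0 and 0.042 m and linear speed of each of offcut_button, offcut_stub, offcut_bar, offcut_plate below 0.02 m/s and x of offcut_stub in the frame of tray between -0.142 and 0.142 m and y of offcut_stub in the frame of tray between -0.067 and 0.067 m and z of offcut_stub in the frame of tray between 0 and 0.042 m and x of offcut_bar in the frame of tray between -0.142 and 0.142 m and y of offcut_bar in the frame of tray between -0.067 and 0.067 m and z of offcut_bar in the frame of tray between 0 and 0.042 m and x of offcut_plate in the frame of tray between -0.142 and 0.142 m and y of offcut_plate in the frame of tray between -0.067 and 0.067 m and z of offcut_plate in the frame of tray between 0 and 0.042 m and distance of each of ring, tin, punch from where it was at the start of the episode below 0.015 m and distance of tray from where it was at the start of the episode below 0.02 m and distance of each of hammer, pliers, jar from where it was at the start of the episode below 0.03 m and angle between punch's own z axis and vertical below 0.3 rad); the robot touches nothing.
It fails at once if an offcut is lifted more than 20 mm clear of the board (height (world z) of any of offcut_button, offcut_stub, offcut_bar, offcut_plate above 0.068 m).
It fails at once if an offcut is pinched or pressed hard (more than 25 N between the fingers and it) (contact force between the fingers and offcut_button above 25 N or contact force between the fingers and offcut_stub above 25 N or contact force between the fingers and offcut_bar above 25 N or contact force between the fingers and offcut_plate above 25 N).
It fails at once if the ring, the tin or the punch on the board is shifted more than 15 mm, or the punch is tipped (distance of any of ring, tin, punch from where it was at the start of the episode above 0.015 m or angle between punch's own z axis and vertical above 0.3 rad).
It fails at once if the scrap tray is shifted more than 20 mm (distance of tray from where it was at the start of the episode above 0.02 m).
It fails at once if the hammer, the pliers or the jar beside the board is shifted more than 30 mm (distance of any of hammer, pliers, jar from where it was at the start of the episode above 0.03 m).
It also fails if it takes over 64 s, if anything falls off the work surface, if the arm or the gripper's body presses on something with over 40 N, if the wrist force passes 120 N, or if a joint passes its speed limit or range.

## Working session

There is one attempt and no reset: what is moved stays moved. The work goes in short steps, Python scripts to look and compute and a shell command to move; the robot and the scene stay as the last step left them, time stands still between calls to the robot, and variables do not carry over. Pictures are saved under pics/ and viewed, about 8 in all and at most 12, crops included, and the job is handed in when it is done.

```bash
mkdir -p pics; cat > h.py <<'E'
import numpy as np, cv2
from station import telemetry, grab_frame, arm, regions_of, pinpoint
def save(cam,name):
    f=grab_frame(cam); cv2.imwrite(f'pics/{name}.png',f['pixels'][:,:,::-1]); return f
def ray(f,uv,z):
    d=np.array([(uv[0]-f['cx'])/f['fx'],(uv[1]-f['cy'])/f['fy'],1.]); R=np.array(f['R']); c=-R.T@np.array(f['t']); d=R.T@d
    return c+d*(z-c[2])/d[2]
def look(cam,f,names):
    for n,z in names.items():
        try:
            r=pinpoint(cam,n)
            for o in r[:2]: print(cam,n,round(o['p'],2),np.round(o['location']),np.round(ray(f,o['location'],z)*100,1)[:2])
            if not r: print(cam,n,'none')
        except Exception as e: print(n,e)
N=dict(board=0.0,tray=0,rack_top=.034,offcut_button=.048,offcut_stub=.048,offcut_bar=.048,offcut_plate=.048,ring=.048,tin=.048,punch=.048,hammer=0.01,pliers=0.01,jar=0)
E
python3 - <<'E'
from h import *
f=save('top','a'); look('top',f,N)
f=save('scene','b'); look('scene',f,{k:N[k] for k in list(N)[3:10]})
s=telemetry.get_state(); print(s)
E
```

```text
top board 0.81 [349. 241.] [58.5 -6.9]
top tray 0.66 [141. 282.] [47.4 46.1]
top tray 0.61 [430. 249.] [ 56.7 -27.5]
top rack_top 0.81 [266. 229.] [61. 14.]
top rack_top 0.73 [433. 249.] [ 56.7 -27.5]
top offcut_button 0.52 [345. 278.] [49.1 -5.7]
top offcut_stub 0.66 [372. 200.] [ 68.4 -12.1]
top offcut_bar 0.46 [321. 220.] [63.2  0.3]
top offcut_plate 0.49 [368. 255.] [ 54.7 -11.3]
top offcut_plate 0.48 [324. 220.] [63.2 -0.3]
top ring 0.54 [323. 241.] [58.2 -0.2]
top tin 0.47 [374. 230.] [ 61.  -12.7]
top punch 0.71 [326. 244.] [57.4 -1. ]
top punch 0.42 [345. 240.] [58.3 -5.7]
top hammer 0.59 [520. 270.] [ 51.7 -49.7]
top pliers 0.71 [142. 282.] [47.3 45.3]
top jar 0.67 [143. 224.] [62.1 46.4]
scene offcut_button 0.54 [332. 212.] [48.7 -6.4]
scene offcut_stub 0.53 [254. 248.] [ 68.2 -13. ]
scene offcut_bar 0.54 [310. 270.] [63.6  0.5]
scene offcut_plate 0.68 [298. 212.] [ 54.  -12.5]
scene ring 0.51 [325. 249.] [57.5 -0.6]
scene ring 0.24 [482. 410.] [64.1 46.7]
scene tin 0.74 [279. 226.] [ 60.  -13.1]
scene punch 0.68 [304. 238.] [58.4 -6.3]
{'t': 1.1, 'q': array([ 1.48606787e+00,  3.58590769e-01,  1.18553168e-02,  4.25290235e-05,
       -1.22410093e+00, -2.88085610e-01]), 'qd': array([-8.69538565e-04, -1.08828390e-03, -4.41152359e-04,  5.54405005e-04,
        7.61301146e-05, -4.22884801e-04]), 'joint_efforts': array([-1.18519325e-03, -5.82391834e+01,  2.93308264e+01,  7.00278908e+00,
        1.25069922e-02, -1.52123238e-05]), 'eef_pos': array([0.24589193, 0.62857775, 0.22655541]), 'ee_rot': array([-3.14154292e+00, -2.70424146e-05, -1.94359594e+00]), 'force': array([-1.0919479 ,  0.05035136,  0.58577358]), 'moment': array([ 0.00959504, -0.00644638, -0.0217756 ]), 'width': 0.0874547046007365}
```

```bash
python3 -c "
import cv2
a=cv2.imread('pics/a.png')[165:325,230:480]
cv2.imwrite('pics/a2.png',cv2.resize(a,(800,512),interpolation=cv2.INTER_CUBIC))"
```

```text
(no output)
```

View pics/a2.png

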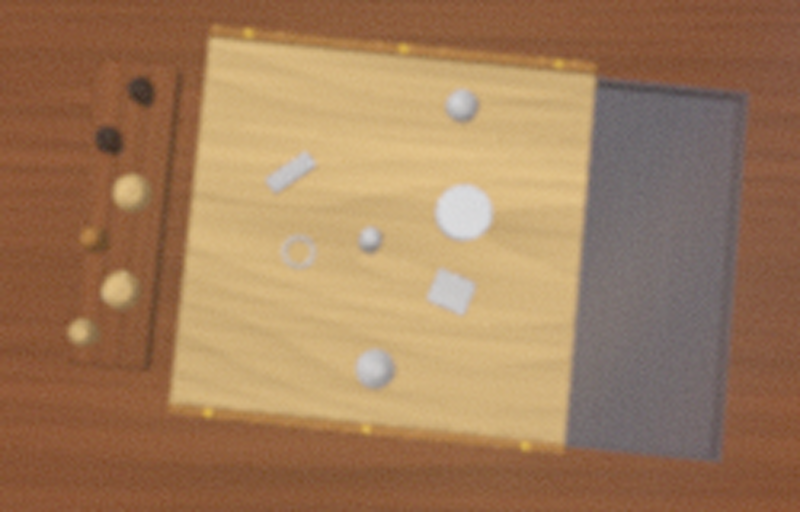

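View pics/b.png

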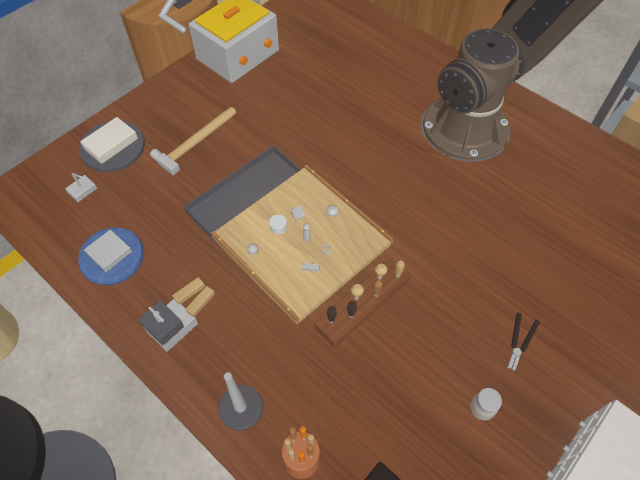

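The crops show the tray on the -y side, with the board yawed about -5.6°. The stub, button and plate have clear lanes. The bar at crop (291,173) has to move toward +x first, to pass the tin at (464,212). I'll move over the board, shut the fingers and look more closely.

```bash
python3 -m inch '0 5 -5 0 0 0 -8;0 9 -10 0 0 0 -16;0 13 -15 0 0 0 -25;0 16 -20 0 0 0 -34;0 19 -25 0 0 0 -43;0 22 -30 0 0 0 -52;0 25 -35 0 0 0 -61;0 28 -40 0 0 0 -70;0 30 -45 0 0 0 -74.2;0 32 -50 0 0 0 -74.2;0 32 -55 0 0 0 -74.2;0 32 -59 0 0 0 -74.2' 10
python3 - <<'E'
from h import *
f=save('wrist','w1'); look('wrist',f,{k:N[k] for k in list(N)[3:10]})
f=grab_frame('top')
for n in list(N)[3:10]:
    for o in regions_of('top',n)[:1]:
        v,u=np.nonzero(o['pixels']); print(n,round(o['p'],2),o['bbox'],np.round(ray(f,(u.mean(),v.mean()),.055)*100,1)[:2])
for p in [(213,40),(595,75),(567,444),(172,404)]:
    print(np.round(ray(f,(230+p[0]/3.2-.3,165+p[1]/3.2-.3),.048)*100,1))
E
```

```text
t: 2.6
eef_pos: [0.5658, 0.0366, 0.2266]
ee_rot: [-3.141, 0.0, 3.044]
force: [-0.0, -0.1, 0.3]
width: 0.0001
wrist offcut_button 0.66 [398. 109.] [48.6 -6.5]
wrist offcut_stub 0.93 [156.  51.] [ 68.9 -13.2]
wrist offcut_bar 0.75 [245. 202.] [63.3  0.3]
wrist offcut_plate 0.63 [322.  47.] [ 54.8 -12.1]
wrist ring 0.65 [303. 190.] [57.7 -0.3]
wrist ring 0.4 [396. 110.] [48.7 -6.5]
wrist tin 0.89 [249.  42.] [ 60.9 -13.1]
wrist punch 0.65 [289. 128.] [58.3 -5.9]
offcut_button 0.45 [344.7, 274.2, 350.0, 285.7] [48.7 -6.2]
offcut_stub 0.45 [502.0, 216.1, 543.6, 323.2] [ 54.4 -49. ]
offcut_plate 0.62 [363.9, 249.0, 376.6, 262.2] [ 54.6 -11.9]
tin 0.53 [364.5, 222.7, 383.3, 238.9] [ 60.6 -12.8]
punch 0.36 [341.6, 234.9, 347.8, 245.2] [58.5 -5.6]
[73.9  6.7  4.8]
[ 71.5 -22.9   4.8]
[ 43.2 -20.7   4.8]
[45.7  9.2  4.8]
```

View pics/w1.png

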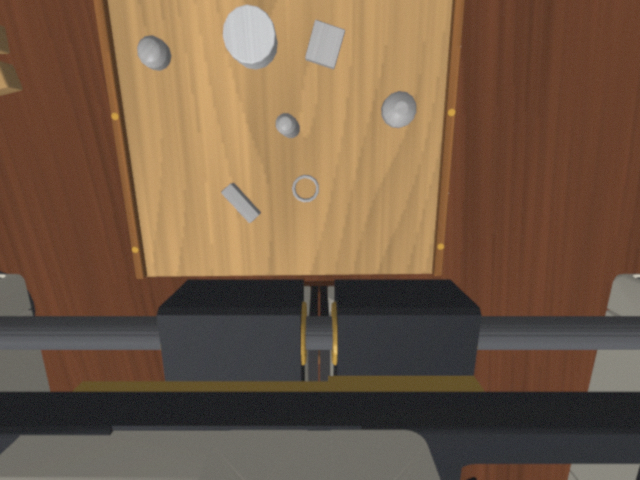

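The wrist view agrees with the top and scene cameras. The stub is at (156,51), with a clear lane past the tin at (249,42). I'll do the stub first.

```bash
python3 -m inch '0 4 -4 0 0 0 0.7;0 8 -8 0 0 0 0.7;0 12.4 -11.7 -2 0 0 0.7;0 12.4 -11.7 -7 0 0 0.7;0 12.4 -11.7 -12 0 0 0.7;0 12.4 -11.7 -15.5 0 0 0.7;0 12.4 -11.7 -16.9 0 0 0.7;0 12.4 -11.7 -17.4 0 0 0.7;0 12.4 -11.7 -17.4 0 0 0.7' 
python3 - <<'E'
from h import *
f=save('wrist','w2'); print(telemetry.get_state()['force'])
E
```

```text
t: 4.53
eef_pos: [0.6907, -0.0781, 0.0538]
ee_rot: [3.141, 0.002, 3.058]
force: [-0.1, 0.8, -0.2]
width: 0.0005
[-0.34603067  0.18157244  0.87471905]
```

View pics/w2.png

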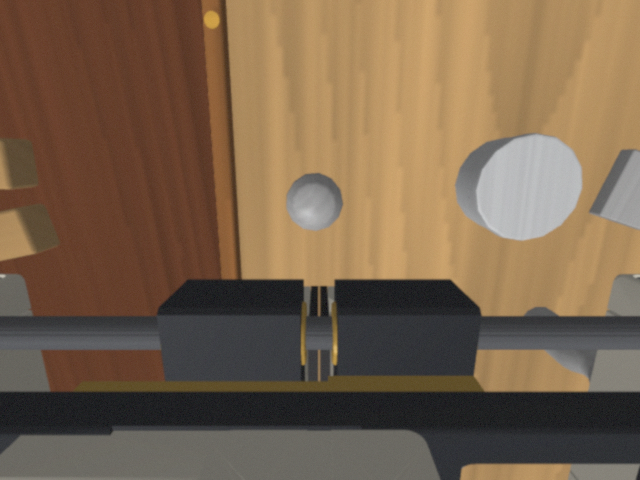

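The stub at (314,202) is centred ahead of the fingers, and the tin is well clear to the right. I'll push halfway and check.

```bash
python3 -m inch '0 0 -1 -.1 0 0 0;0 -.1 -2 -.1 0 0 0;0 -.2 -3 -.1 0 0 0;0 -.3 -4.2 -.1 0 0 0;0 -.45 -5.4 -.1 0 0 0;0 -.55 -6.6 -.1 0 0 0;0 -.65 -7.8 -.1 0 0 0;0 -.65 -7.8 -.1 0 0 0' 
python3 - <<'E'
from h import *
f=save('wrist','w3'); look('wrist',f,{'offcut_stub':.048,'tin':.048})
s=telemetry.get_state(); 
for dy in (0,):
    p=f['R']@s['eef_pos']+f['t']; print('tcp px',p[0]/p[2]*f['fx']+f['cx'],p[1]/p[2]*f['fy']+f['cy'])
E
```

```text
t: 5.58
eef_pos: [0.6841, -0.1572, 0.053]
ee_rot: [3.141, 0.002, 3.056]
force: [0.2, 0.2, 0.7]
width: 0.0007
wrist offcut_stub 0.96 [316. 253.] [ 68.4 -18.3]
wrist tin 0.71 [477. 340.] [ 60.6 -13. ]
tcp px 319.621356194986 308.91985043283637
```

The stub is tracking straight. I'll push it off and lift.

```bash
python3 -m inch '0 -.1 -1.2 0 0 0 0;0 -.2 -2.4 0 0 0 0;0 -.3 -3.6 0 0 0 0;0 -.4 -4.8 0 0 0 0;0 -.5 -6 0 0 0 0;0 -.6 -7.2 0 0 0 0;0 -.65 -7.8 0 0 0 0;0 -.65 -7.8 0 0 0 0;0 -.6 -7.2 3 0 0 0;0 -.6 -7 9 0 0 0;0 -6 -2 10 0 0 0' 
python3 - <<'E'
from h import *
f=save('top','t2'); look('top',f,{'offcut_stub':.01})
f=save('wrist','w4'); look('wrist',f,{k:N[k] for k in ['offcut_stub','offcut_plate','offcut_button','tin','punch']})
E
```

```text
t: 7.1
eef_pos: [0.6375, -0.1849, 0.1559]
ee_rot: [-3.141, 0.011, 3.057]
force: [0.6, 2.2, -0.3]
width: 0.0005
top offcut_stub none
wrist offcut_stub 0.94 [253. 143.] [ 67.  -26.3]
wrist offcut_plate none
wrist offcut_button 0.61 [500. 368.] [48.7 -6.5]
wrist tin none
wrist punch 0.41 [253. 144.] [ 67.1 -26.2]
```

The stub dropped into the tray at about (67,-26). The plate is next.

```bash
python3 -m inch '0 -4 5 0 0 0 0;0 -8 9 0 0 0 0;0 -9.05 10.5 0 0 0 0;0 -9.05 10.5 -3 0 0 0;0 -9.05 10.5 -7 0 0 0;0 -9.05 10.5 -9.5 0 0 0;0 -9.05 10.5 -10.3 0 0 0;0 -9.05 10.5 -10.4 0 0 0'
python3 - <<'E'
from h import *
f=save('wrist','w5'); look('wrist',f,{k:N[k] for k in ['offcut_plate','tin','punch']})
E
```

```text
t: 8.5
eef_pos: [0.5418, -0.0797, 0.0482]
ee_rot: [-3.14, -0.002, 3.057]
force: [-12.7, 4.3, 26.9]
width: 0.0005
wrist offcut_plate 0.74 [303. 222.] [ 54.6 -12.2]
wrist tin 0.69 [171. 214.] [ 60.5 -13. ]
wrist punch none
```

View pics/w5.png

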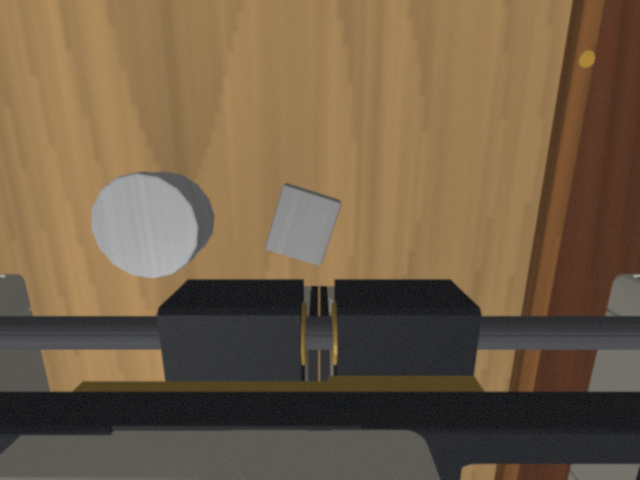

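The plate at (303,222) sits just left of the fingers' centre, and the tin is clear. The tip is touching the board (27 N), because the last call began while the arm was still settling. I'll raise 4 mm, correct x, then push.

```bash
python3 -m inch '0 0 0 .4 0 0 0;0 .4 0 .4 0 0 0;0 .4 -.5 .4 0 0 0;0 .4 -.5 .4 0 0 0'; python3 -m inch '0 0 -1 0 0 0 0;0 -.1 -2 0 0 0 0;0 -.2 -3 0 0 0 0;0 -.3 -4 0 0 0 0;0 -.4 -5 0 0 0 0;0 -.5 -6 0 0 0 0;0 -.5 -6 0 0 0 0'
python3 - <<'E'
from h import *
f=save('wrist','w6'); look('wrist',f,{k:N[k] for k in ['offcut_plate','tin','punch']})
E
```

```text
t: 9.2
eef_pos: [0.5458, -0.0851, 0.0519]
ee_rot: [-3.141, -0.002, 3.056]
force: [0.2, 0.6, 0.2]
width: 0.0004
t: 10.07
eef_pos: [0.5406, -0.1459, 0.0518]
ee_rot: [-3.141, -0.002, 3.055]
force: [0.4, -0.3, -0.1]
width: 0.0003
wrist offcut_plate 0.61 [304. 247.] [ 54.6 -17.5]
wrist tin none
wrist punch none
```

```bash
python3 -m inch '0 -.1 -1.2 0 0 0 0;0 -.2 -2.4 0 0 0 0;0 -.3 -3.6 0 0 0 0;0 -.4 -4.8 0 0 0 0;0 -.5 -6 0 0 0 0;0 -.6 -7.2 0 0 0 0;0 -.65 -8 0 0 0 0;0 -.65 -8 0 0 0 0;0 -.6 -7.2 3 0 0 0;0 -.6 -7 9 0 0 0;0 -.6 -7 9 0 0 0;0 -.6 -7 9 0 0 0' 
python3 - <<'E'
from h import *
f=save('wrist','w7'); look('wrist',f,{k:.01 for k in ['offcut_plate','offcut_stub']})
E
```

```text
t: 11.78
eef_pos: [0.5348, -0.2145, 0.1421]
ee_rot: [-3.141, -0.001, 3.057]
force: [-0.3, -0.5, -0.8]
width: 0.0005
wrist offcut_plate 0.72 [311. 206.] [ 53.9 -24.4]
wrist offcut_stub 0.81 [135. 199.] [ 68.1 -26.3]
```

The plate is in. Now the button.

```bash
python3 -m inch '0 -1.5 6 0 0 0 0;0 -3 12 0 0 0 0;0 -4.6 18 0 0 0 0;0 -4.6 19.4 0 0 0 0;0 -4.6 19.4 -4 0 0 0;0 -4.6 19.4 -7.5 0 0 0;0 -4.6 19.4 -8.6 0 0 0;0 -4.6 19.4 -8.9 0 0 0;0 -4.6 19.4 -8.9 0 0 0'
python3 -m inch '0 0 -1 0 0 0 0;0 -.1 -2 0 0 0 0;0 -.2 -3 0 0 0 0;0 -.3 -4 0 0 0 0;0 -.4 -5 0 0 0 0;0 -.5 -6 0 0 0 0;0 -.6 -7 0 0 0 0;0 -.6 -7 0 0 0 0'
python3 - <<'E'
from h import *
f=save('wrist','w8'); look('wrist',f,{k:N[k] for k in ['offcut_button','tin','punch']})
E
```

```text
t: 13.05
eef_pos: [0.4888, -0.0209, 0.0524]
ee_rot: [-3.141, -0.003, 3.056]
force: [0.1, 0.5, 0.4]
width: 0.0002
t: 14.05
eef_pos: [0.4824, -0.0916, 0.0523]
ee_rot: [-3.141, -0.003, 3.055]
force: [0.3, 0.4, -0.2]
width: 0.0006
wrist offcut_button 0.63 [317. 253.] [ 48.2 -11.7]
wrist tin 0.61 [ 54. 251.] [ 60.5 -12.9]
wrist punch 0.72 [135. 379.] [58.3 -5.7]
```

```bash
python3 -m inch '0 -.1 -1.3 0 0 0 0;0 -.2 -2.6 0 0 0 0;0 -.3 -3.9 0 0 0 0;0 -.45 -5.2 0 0 0 0;0 -.55 -6.5 0 0 0 0;0 -.65 -7.8 0 0 0 0;0 -.75 -9 0 0 0 0;0 -.85 -10.2 0 0 0 0;0 -.95 -11.4 0 0 0 0;0 -1.05 -12.5 0 0 0 0;0 -1.05 -12.8 0 0 0 0;0 -1.05 -12.8 0 0 0 0' 
python3 -m inch '0 0 .5 3 0 0 0;0 0 .5 9 0 0 0;0 3 5 10 0 0 0;0 6 9 10 0 0 0;0 6 9 10 0 0 0;0 6 9 10 0 0 0'
python3 - <<'E'
from h import *
f=save('wrist','w9'); look('wrist',f,{'offcut_button':.01,'offcut_stub':.01,'offcut_plate':.01,'tin':.048})
E
```

```text
t: 15.75
eef_pos: [0.4722, -0.2189, 0.0522]
ee_rot: [-3.141, -0.003, 3.056]
force: [0.4, 1.0, 0.0]
width: 0.0003
t: 16.5
eef_pos: [0.5318, -0.1284, 0.1519]
ee_rot: [-3.141, -0.004, 3.057]
force: [-0.1, -0.3, -0.6]
width: 0.0004
wrist offcut_button 0.74 [385.  80.] [ 47. -25.]
wrist offcut_stub 0.96 [114.  86.] [ 68.  -26.3]
wrist offcut_plate 0.88 [293.  94.] [ 54.2 -24.5]
wrist tin 0.91 [219. 257.] [ 60.9 -13. ]
```

View pics/w9.png

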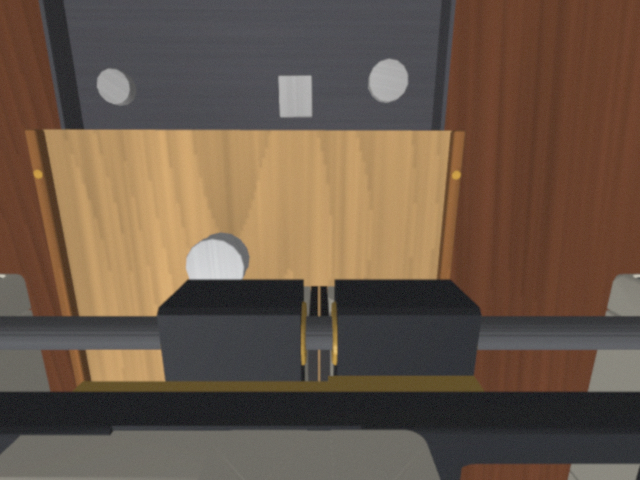

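The view shows the button (388,80), plate (295,96) and stub (115,87) all lying in the tray. Next I'll measure the bar's pose up close.

```bash
python3 -m inch '0 2 5 2 0 0 0;0 4 10 2 0 0 0;0 6 15 2 0 0 0;0 8 20 2 0 0 0;0 9 22 2 0 0 0;0 9 22 2 0 0 0;0 9 22 2 0 0 0'
python3 - <<'E'
from h import *
f=save('wrist','w10'); look('wrist',f,{'offcut_bar':.048,'ring':.048})
for o in regions_of('wrist','offcut_bar')[:1]:
    v,u=np.nonzero(o['pixels']); P=np.array([ray(f,(a,b),.058)[:2]*100 for a,b in zip(u,v)],np.float32)
    r=cv2.minAreaRect(P); print(o['p'],r); print(np.round(cv2.boxPoints(r),1))
E
```

```text
t: 17.62
eef_pos: [0.6213, 0.0894, 0.1721]
ee_rot: [-3.141, -0.004, 3.054]
force: [0.1, -0.6, -0.1]
width: 0.0002
wrist offcut_bar 0.96 [289. 135.] [63.6  0.3]
wrist offcut_bar 0.57 [373. 117.] [57.2 -0.4]
wrist ring 0.64 [373. 115.] [57.2 -0.5]
0.61 ((63.562992095947266, 0.25405263900756836), (1.268380880355835, 3.7492008209228516), 36.13156509399414)
[[61.9  1.4]
 [64.2 -1.6]
 [65.2 -0.9]
 [63.   2.1]]
```

```bash
python3 -m inch '0 -.1 -4 0 0 0 -10;0 -.2 -8 0 0 0 -20;0 -.4 -10.5 0 0 0 -30;0 -.4 -10.5 0 0 0 -40;0 -.4 -10.5 0 0 0 -49;0 -.4 -10.5 -1 0 0 -49;0 -.4 -10.5 -6 0 0 -49;0 -.4 -10.5 -9.5 0 0 -49;0 -.4 -10.5 -10.5 0 0 -49;0 -.4 -10.5 -10.5 0 0 -49'
python3 -m inch '0 0 0 -.8 0 0 0;0 0 0 -1.3 0 0 0;0 0 0 -1.3 0 0 0'
```

```text
t: 19.08
eef_pos: [0.6175, -0.0158, 0.0674]
ee_rot: [-3.14, -0.003, 2.2]
force: [0.1, 0.3, 0.1]
width: 0.0005
t: 19.45
eef_pos: [0.6174, -0.0158, 0.0544]
ee_rot: [-3.14, -0.003, 2.201]
force: [-0.8, 1.0, -0.2]
width: 0.0004
```

```bash
python3 - <<'E'
from h import *
f=save('wrist','w11'); look('wrist',f,{'offcut_bar':.048,'ring':.048})
print(telemetry.get_state()['eef_pos'])
f=save('scene','s2'); look('scene',f,{'offcut_bar':.048,'ring':.048})
a=cv2.imread('pics/s2.png')[170:350,180:420]; b=cv2.imread('pics/w11.png')
cv2.imwrite('pics/c1.png',np.hstack([cv2.resize(a,(400,300)),cv2.resize(b,(400,300))]))
E
```

```text
wrist offcut_bar 0.46 [329. 346.] [63.6  0.2]
wrist ring 0.79 [394. 245.] [57.4 -0.4]
[ 0.61768515 -0.01570855  0.05474131]
scene offcut_bar 0.71 [310. 269.] [63.6  0.2]
scene offcut_bar 0.31 [220. 220.] [ 68.3 -24.4]
scene ring none
```

View pics/c1.png

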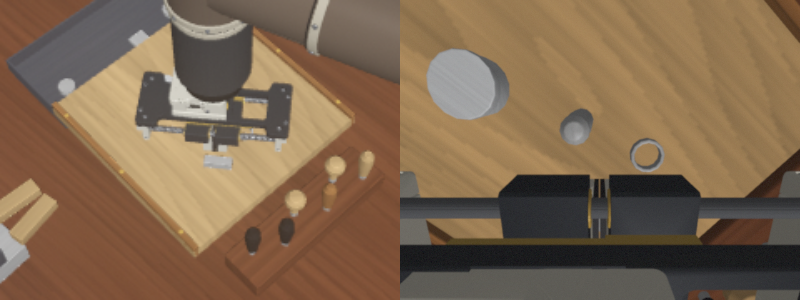

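The bar is directly ahead of the fingers with the ring clear behind. I'll push the bar along its flat side toward +x, out of the tin's lane.

```bash
python3 -m inch '0 -.2 .28 -.2 0 0 0;0 .4 .7 -.2 0 0 0;0 1 1.1 -.2 0 0 0;0 1.6 1.5 -.2 0 0 0;0 2.3 2 -.2 0 0 0;0 3 2.5 -.2 0 0 0;0 3.6 2.9 -.2 0 0 0;0 4.2 3.3 -.2 0 0 0;0 4.2 3.3 -.2 0 0 0'
python3 - <<'E'
from h import *
f=save('scene','s3'); look('scene',f,{'offcut_bar':.048})
f=grab_frame('wrist'); look('wrist',f,{'offcut_bar':.048,'ring':.048})
f=grab_frame('top'); look('top',f,{'offcut_bar':.048})
E
```

```text
t: 20.88
eef_pos: [0.6601, 0.0176, 0.0525]
ee_rot: [-3.141, -0.003, 2.201]
force: [-0.6, -0.8, 0.3]
width: 0.0001
scene offcut_bar 0.48 [306. 288.] [67.6  2.8]
wrist offcut_bar none
wrist ring none
top offcut_bar none
```

```bash
python3 -m inch '0 -.8 -.6 0 0 0 0;0 -1.6 -1.2 1 0 0 0;0 -1.6 -1.2 6 0 0 0;0 -1.6 -1.2 11.5 0 0 10;0 0 3 11.5 0 0 20;0 1 7 11.5 0 0 30;0 1.5 9.5 11.5 0 0 40;0 1.5 9.5 11.5 0 0 49;0 1.5 9.5 11.5 0 0 49;0 1.5 9.5 11.5 0 0 49'
python3 - <<'E'
from h import *
f=save('wrist','w12'); look('wrist',f,{'offcut_bar':.048,'ring':.048})
for o in regions_of('wrist','offcut_bar')[:1]:
    v,u=np.nonzero(o['pixels']); P=np.array([ray(f,(a,b),.058)[:2]*100 for a,b in zip(u,v)],np.float32)
    r=cv2.minAreaRect(P); print(o['p'],r); print(np.round(cv2.boxPoints(r),1))
E
```

```text
t: 22.48
eef_pos: [0.6743, 0.1116, 0.1683]
ee_rot: [-3.141, -0.002, 3.052]
force: [-1.1, 0.1, 0.3]
width: 0.0001
wrist offcut_bar 0.91 [308. 138.] [67.5  2.9]
wrist ring 0.97 [444.  76.] [57.4 -0.4]
0.95 ((67.43533325195312, 2.8798153400421143), (1.397640347480774, 3.920807361602783), 35.99080276489258)
[[65.7  4.1]
 [68.   0.9]
 [69.2  1.7]
 [66.8  4.9]]
```

View pics/w12.png

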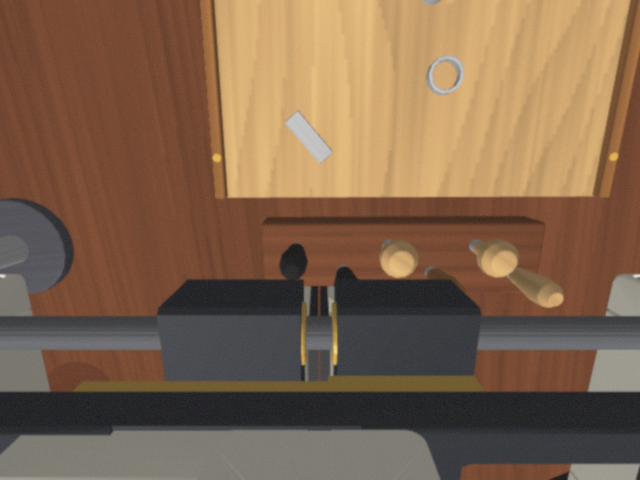

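The bar is at (308,138), its rear end nearest and the lane ahead clear. The rack handles stay outside the fingers' descent spot.

```bash
python3 -m inch '0 -.1 -4.3 0 0 0 0;0 -.1 -4.3 -4 0 0 0;0 -.1 -4.3 -8.5 0 0 0;0 -.1 -4.3 -10.8 0 0 0;0 -.1 -4.3 -11.5 0 0 0;0 -.1 -4.3 -11.5 0 0 0;0 -.1 -4.3 -11.5 0 0 0'
python3 -m inch '0 0 -.7 0 0 0 0;0 0 -1.4 0 0 0 0;0 0 -2.1 0 0 0 0;0 0 -2.8 0 0 0 0;0 0 -3.5 0 0 0 0;0 0 -4.2 0 0 0 0;0 0 -5 0 0 0 0;0 0 -5 0 0 0 0'
cat > m.py <<'E'
from h import *
import sys
f=save('wrist',sys.argv[1]); look('wrist',f,{'offcut_bar':.048,'tin':.048})
for o in regions_of('wrist','offcut_bar')[:1]:
    v,u=np.nonzero(o['pixels']); P=np.array([ray(f,(a,b),.058)[:2]*100 for a,b in zip(u,v)],np.float32)
    print(o['p'],np.round(cv2.boxPoints(cv2.minAreaRect(P)),1).tolist())
E
python3 m.py w13
```

```text
t: 23.55
eef_pos: [0.6744, 0.069, 0.0544]
ee_rot: [-3.141, -0.001, 3.054]
force: [-0.1, 0.2, 0.1]
width: 0.0003
t: 24.55
eef_pos: [0.6744, 0.0183, 0.0544]
ee_rot: [-3.141, -0.001, 3.053]
force: [-0.1, -1.1, 0.4]
width: 0.0005
wrist offcut_bar 0.81 [299. 264.] [68.3 -0.2]
wrist tin none
0.58 [[66.30000305175781, -1.0], [70.0999984741211, -1.2999999523162842], [70.19999694824219, 0.30000001192092896], [66.4000015258789, 0.699999988079071]]
```

The bar is now flush with the face, but 8 mm off centre. I'll back off, recentre, and continue.

```bash
python3 -m inch '0 0 .6 0 0 0 0;0 .8 .6 -.1 0 0 0;0 .8 .2 -.1 0 0 0;0 .8 -.5 -.1 0 0 0;0 .7 -1.5 -.1 0 0 0;0 .6 -2.5 -.1 0 0 0;0 .5 -3.5 -.1 0 0 0;0 .4 -4.5 -.1 0 0 0;0 .3 -5.5 -.1 0 0 0;0 .2 -6.5 -.1 0 0 0;0 .1 -7.5 -.1 0 0 0;0 .1 -7.5 -.1 0 0 0'
python3 m.py w14
```

```text
t: 26.25
eef_pos: [0.6753, -0.0567, 0.0534]
ee_rot: [-3.141, -0.001, 3.053]
force: [-0.2, 0.5, 0.1]
width: 0.0002
wrist offcut_bar 0.73 [320. 264.] [67.4 -7.7]
wrist tin 0.63 [462. 137.] [ 60.6 -12.9]
0.61 [[65.5, -8.399999618530273], [69.4000015258789, -8.699999809265137], [69.5, -7.099999904632568], [65.69999694824219, -6.800000190734863]]
```

```bash
python3 -m inch '0 -.1 -1 0 0 0 0;0 -.15 -2.2 0 0 0 0;0 -.2 -3.4 0 0 0 0;0 -.3 -4.6 0 0 0 0;0 -.4 -5.8 0 0 0 0;0 -.5 -7 0 0 0 0;0 -.6 -8.2 0 0 0 0;0 -.7 -9.4 0 0 0 0;0 -.8 -10.6 0 0 0 0;0 -.8 -10.6 0 0 0 0'
python3 m.py w15
```

```text
t: 27.7
eef_pos: [0.6673, -0.1626, 0.0533]
ee_rot: [-3.141, -0.001, 3.053]
force: [-0.0, 0.6, 0.2]
width: 0.0003
wrist offcut_bar 0.86 [318. 264.] [ 66.6 -18.3]
wrist tin none
0.94 [[64.69999694824219, -19.0], [68.5, -19.299999237060547], [68.5999984741211, -17.700000762939453], [64.80000305175781, -17.399999618530273]]
```

```bash
python3 -m inch '0 -.1 -1.2 0 0 0 0;0 -.2 -2.4 0 0 0 0;0 -.3 -3.6 0 0 0 0;0 -.4 -4.8 0 0 0 0;0 -.5 -6 0 0 0 0;0 -.6 -7 0 0 0 0;0 -.6 -7.4 0 0 0 0;0 -.6 -7.4 0 0 0 0;0 -.6 -7 3 0 0 0;0 -2 -4 9 0 0 0;0 -6 2 13 0 0 0;0 -6 4 15 0 0 0' 
python3 -m inch '0 0 3 2 0 0 0;0 0 6 4 0 0 0;0 0 8 4 0 0 0;0 0 8 4 0 0 0'
python3 - <<'E'
from h import *
f=save('wrist','w16'); look('wrist',f,{'offcut_button':.005,'offcut_stub':.005,'offcut_plate':.005,'offcut_bar':.005,'tray':0,'tin':.048,'punch':.048,'ring':.048})
f=save('scene','s4'); look('scene',f,{'ring':.048,'punch':.048,'tin':.048,'hammer':.01,'jar':0,'pliers':.01})
E
```

```text
t: 29.4
eef_pos: [0.6062, -0.1198, 0.2048]
ee_rot: [3.141, -0.0, 3.055]
force: [0.9, -0.2, -0.3]
width: 0.0009
t: 29.9
eef_pos: [0.6059, -0.0383, 0.2442]
ee_rot: [3.141, -0.001, 3.057]
force: [-0.1, -0.5, -0.3]
width: 0.0004
wrist offcut_button none
wrist offcut_stub none
wrist offcut_plate 0.95 [369.   4.] [ 53.9 -24.5]
wrist offcut_bar 0.87 [249.  30.] [ 65.9 -23.2]
wrist tray none
wrist tin 0.86 [309. 131.] [ 60.7 -13. ]
wrist punch 0.89 [341. 208.] [58.3 -5.5]
wrist ring 0.7 [353. 256.] [57.3 -0.3]
scene ring 0.51 [325. 249.] [57.4 -0.8]
scene ring 0.31 [304. 247.] [60.3 -4.6]
scene punch 0.49 [308. 237.] [57.6 -5.7]
scene punch 0.43 [367. 298.] [60.5 14.4]
scene tin 0.7 [278. 225.] [ 60.  -13.3]
scene hammer 0.78 [200. 140.] [ 52.9 -49.9]
scene jar 0.86 [480. 409.] [62.2 46.3]
scene pliers 0.92 [513. 352.] [47.8 44.8]
```

View pics/w16.png

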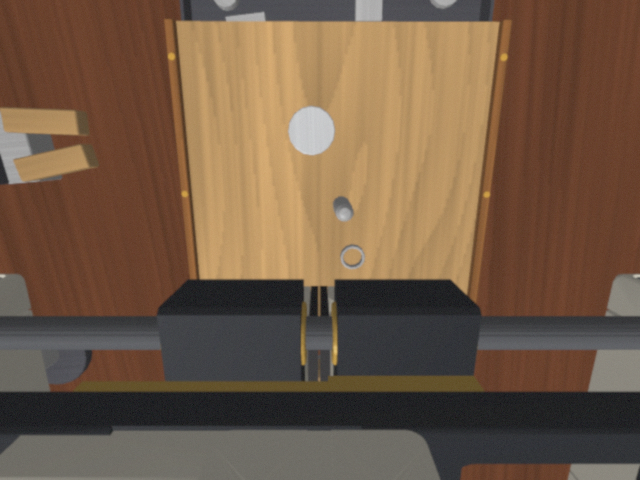

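The board holds only the ring (352,256), punch (343,208) and tin (311,131), and all three are undisturbed. The bar at (245,17) is close under the board's end, so I'll check how it rests.

```bash
python3 -c "
import cv2,numpy as np
a=cv2.imread('pics/s4.png')[140:250,180:330]
cv2.imwrite('pics/c2.png',cv2.resize(a,(750,550),interpolation=cv2.INTER_CUBIC))"; python3 - <<'E'
from h import *
f=grab_frame('scene')
for n in ['offcut_bar','offcut_stub']:
    for z in (.003,.03): look('scene',f,{n:z})
look('scene',f,{'tray':0})
f=grab_frame('top'); look('top',f,{'tray':0,'offcut_bar':.003})
E
```

```text
scene offcut_bar none
scene offcut_bar none
scene offcut_stub 0.59 [217. 221.] [ 67.2 -27.6]
scene offcut_stub 0.59 [217. 221.] [ 68.2 -26. ]
scene tray 0.82 [251. 195.] [ 56.1 -27.2]
scene tray 0.59 [327. 250.] [55.1 -2.1]
top tray 0.67 [431. 248.] [ 57.2 -27.7]
top offcut_bar 0.42 [411. 214.] [ 65.6 -22.5]
```

View pics/c2.png

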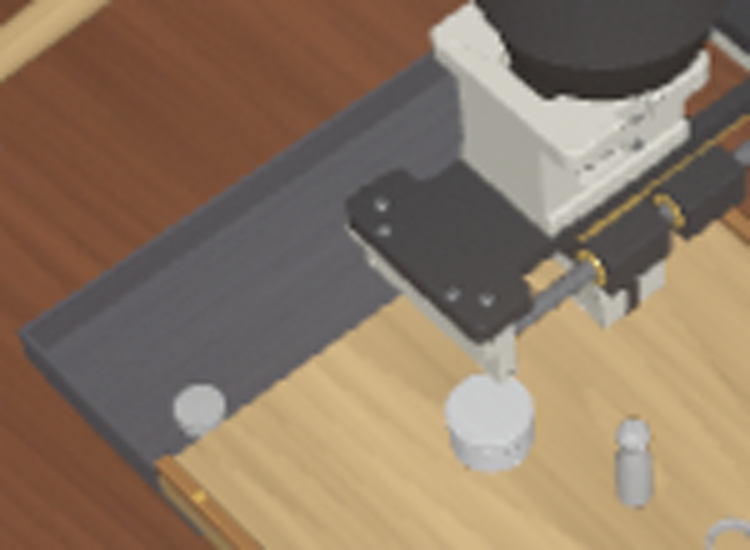

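The bar is hidden behind the board's end in this view, so it lies low. I'll take one closer look from above.

```bash
python3 -m inch '0 2 -5 0 0 0 0;0 4 -10 0 0 0 0;0 5 -14 0 0 0 0;0 5 -16 -4 0 0 0;0 5 -16 -4 0 0 0;0 5 -16 -4 0 0 0'; python3 m.py w17; python3 -c "
from h import *
f=grab_frame('wrist')
look('wrist',f,{'offcut_stub':.003,'offcut_plate':.003,'offcut_button':.003,'tray':0})
for o in regions_of('wrist','offcut_bar')[:1]:
    v,u=np.nonzero(o['pixels']); P=np.array([ray(f,(a,b),.016)[:2]*100 for a,b in zip(u,v)],np.float32)
    print(cv2.minAreaRect(P))"
```

```text
t: 31.9
eef_pos: [0.6566, -0.1996, 0.2056]
ee_rot: [-3.141, 0.0, 3.055]
force: [0.3, 0.6, 1.1]
width: 0.0005
wrist offcut_bar 0.73 [315. 196.] [ 65.8 -23.4]
wrist tin none
0.7 [[64.19999694824219, -23.5], [64.19999694824219, -24.799999237060547], [67.5999984741211, -24.700000762939453], [67.5999984741211, -23.5]]
wrist offcut_stub 0.75 [293. 162.] [ 67.7 -26.3]
wrist offcut_plate 0.84 [434. 170.] [ 53.9 -24.4]
wrist offcut_button 0.92 [515. 160.] [ 45.9 -24.6]
wrist tray 0.79 [400. 143.] [ 57.1 -27.2]
((66.03682708740234, -23.73508071899414), (3.6765923500061035, 1.3462647199630737), 2.777369737625122)
```

View pics/w17.png

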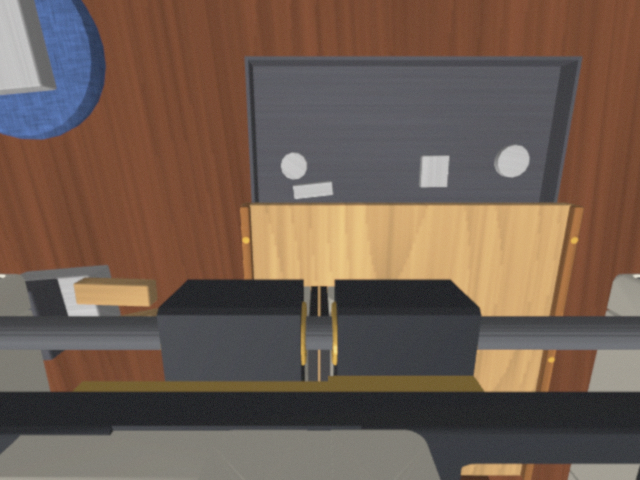

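All four lie on the tray floor: stub (293,165), bar (313,190), plate (434,171), button (512,160). Handing in.

```bash
python3 -c "
from station import arm,telemetry
print(arm.job_done(), telemetry.get_state()['t'])"
```

```text
the job is handed in; nothing more can be done
the job is handed in; nothing more can be done
```

All four offcuts are in the scrap tray, and I handed the job in a little after 32 s of the 64 s allowed. The hand-in gives no verdict.

- **Sweeps:** With the fingers shut, I swept the stub, the plate and the button straight off the board's open end. The bar first had to go sideways, clear of the tin, before I swept it off.
- **Offcuts:** The last wrist picture showed all four lying separately, well inside the tray walls. The bar's outline measured 37 × 13 mm at floor height, so it lies flat.
- **Things that stay:** The ring, tin and punch were still within about 5 mm of where I first measured them, which is about how well the networks measure, and the punch is upright. The hammer, pliers and jar were measured within about 15 mm of their first readings, and no move went near them. The tray moved less than about 5 mm by the top camera.
- **One slip:** Before the plate push, the fingertips came down on the bare board with about 27 N, because that move began before the arm had settled. I raised them 4 mm before pushing, and nothing was displaced.
- **Disagreements:** The scene camera placed the punch and tin up to 8 mm from where the wrist camera did. Its network could not find the bar behind the board's edge, so I took the closer wrist picture. The top-camera network also missed some offcuts.
- **Not measured:** I had no direct reading of the finger force on the offcuts. The wrist force stayed near zero in every reading taken after a push.

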